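# Park the rolling tasting caddy in its bay

### The job

Roll the tasting caddy forward until its two front castors trail straight, then steer it into the two wheel tracks of the parking bay, over the low bumps, and press it gently but firmly home against the rubber buffer, so that all four wheels stay behind the bumps when you let go. Keep it rolling on the counter with the jars standing, do not ram the buffer or force the tracks, and leave the other things on the counter alone.

Things in the scene. Friction and masses are not known exactly. Their poses are not given: they have to be found in the camera images.
- caddy: rolling caddy, sizes in mm: wooden deck 220 (x) x 160 (y) x 12, underside 40 above the counter, low steel rail round it, four wheels 30 in diameter, 9 wide, 0.9 kg with jars. Origin at counter level under the deck's middle; x forward, from handle to nose (x = 110), y left, z up. Rolls with under 1 N
- handle (a point): middle of the push bar: level dark steel tube 12 thick, 104 long along the caddy's y, at x = -118, z = 112 of the caddy; it bends down into posts at y = +-52. Free room for fingers fore and aft. Axes as the caddy's. Grip lightly; held fast, the bar cannot rise with the rear wheels over a bump and loads the tracks with over 30 N: loosen there and push
- rear_axle (a point): middle of the rear axle, x = -75, z = 15 of the caddy: two wheels at y = +-55 that do not swivel. Axes as the caddy's
- castor_left (a point): wheel centre of the left front castor, which swivels freely about an upright pivot at x = 75, y = 55 of the caddy, 13 from its wheel: trailing straight, the wheel is at x = 62. It starts turned any way and swings into line after about 60 of rolling forward. Its -x points from pivot to wheel
- castor_right (a point): the same for the right front castor, pivot at x = 75, y = -55 of the caddy
- bay: parking bay screwed to the counter: two straight wheel tracks at y = +-55, each 23 wide between aluminium strips 8 high that run from x = -5 to 190, mouths flared. Origin on the counter midway between the mouths, x into the bay, y left. With the caddy home its origin lies between x = 113 and 123 here, by the buffer's setting. Keep forces on the tracks under 30 N
- bump (a point): middle between two half-round bumps 3 high, one across each track at x = 26 of the bay. Wheels touch a bump with their centres 10 before it and are down 10 beyond it. The rear wheels thus climb with the caddy's origin from x = 91 to 111 of the bay. Takes 1 to 3 N of push
- stop: wooden end board of the bay, 180 wide, 85 high, face at x = 250; origin and axes as the bay's. In its middle, 46 up, a hard black rubber buffer, 28 in diameter, on a threaded stud: its tip stands 17 to 27 before the face, unmeasured, so home must be felt. Press with more than 4 N for a third of a second, never over 20 N
- jar_left: glass jar with brass lid standing loose on the deck, 54 in diameter, 68 high, about 0.16 kg; origin under its middle, z up
- jar_right: the same, the right jar
- wine: wine bottle standing on the counter, 74 in diameter, 300 high, to be left alone; origin under its middle
- cheese: small cheese wheel lying on the counter, 188 in diameter, 70 high, to be left alone; origin under its middle
- bowl: white bowl, 110 in diameter, 45 high, to be left alone; origin under its middle
Not all that is in view belongs to the job. What is shaped like the jar_right but green or purple is not meant.

How it is judged:
By the outcome, as a careful person would: the job done as asked, in the order asked, and still so for the second after the job is handed in, with the robot touching nothing.
It also fails if it takes over 72 s, if anything falls off the work surface, if the arm or the gripper's body presses on something with over 40 N, if the wrist force passes 120 N, or if a joint passes its speed limit or range.

### The arm

A 6-joint arm with a two-finger parallel gripper is mounted at the origin on the work surface. World frame = base frame: x ahead of the robot, y to its left, z up, the work surface at z = 0. Lengths are in m, angles in rad, forces in N, time in s.
With the tool pointing down it reaches from about 0.425 to 0.95 m from the base axis. Payload 3.5 kg.
Tool frame: the origin (TCP) lies between the finger pads; the fingertips stand 22 mm ahead of it and the grasp point (between the pads) lies 3 mm ahead of it (ctrl.nose_length is the z of the fingertips in the tool frame, in m); z points along the fingers, y is the line along which they close (so a half turn about z gives the same grasp; the last joint's range is limited). The gripper opens to 85 mm and grips with 20 to 120 N. Pads are 22 mm wide; open, the fingers measure 114 mm over their backs; the gripper's body (76 mm by 85 mm) begins 54 mm behind the grasp point. The pads swing forward as they close: fully open they stand 13 mm farther back than shut.
Start: joints at [-1.271, 0.286, 1.577, -0, 1.279, -0.15], TCP at [0.294, -0.608, 0.23] pointing down, gripper open.
Joint ranges: [-2.77, 2.77], [-0.9, 2.22], [0.21, 2.48], [-1.53, 4.67], [0.24, 2.81], [-2.84, 2.84]. Speed limits (rad/s): [2.79, 2.79, 3.14, 3.14, 3.14, 3.14].

### API

Orientations are given as a unit quaternion [x, y, z, w].
In Python, from plant import ctrl gives the robot as it stands. The module is installed in compiled form; this text tells all that it offers.
- The arm moves only by the tool send_rows, never from a script. Its argument "rows" is text: rows parted by semicolons, each of 7 numbers parted by spaces: the turn, a rotation vector about the tool's x, y, z in degrees, then the shift along the tool's x, y, z in mm, then the opening, from -1 (shut) to 1 (fully open). A call has 1 to 8 rows; each row is the pose to reach, as a shift and turn from the pose commanded when the call began, along the tool's axes at that moment; what a row does not reach only later rows make up. A row lasts 1/8 s, in which the tool goes at most 62.5 mm and 10.7 degrees, less where a joint would pass 70% of its speed; a pose out of reach is approached as far as the arm can. A call with a gripper value outside its range is refused whole. The fingers move at their own pace and stop on an object; "grip_force" is the grip in N (left out, the last holds). Time passes only in rows, so rows that repeat a pose let the fingers close. It gives the time, the measured TCP pose, the force, the opening and the grip force at its end, in the units of the state.
- ctrl.get_state(): the state, without advancing time (a new reading comes with each control period).
- ctrl.read_camera(name): name is "scene" or "top" or "wrist"; returns a dict with "color" (384x512x3 uint8, red, green, blue), "fx", "fy", "cx", "cy" (pixels), "extrinsics" (4x4, takes a point from world to camera coordinates). Camera axes: x right, y down, z forward; pixel columns grow to the right and rows downward; lengths in m; the calibration is good to about 2 mm. A picture is of the moment at which its call begins. There is no depth.
- ctrl.sign_off(): hands the job in; it is judged then, once.
Trained networks look in a picture, given as the dict that the camera call returned (one of the last four; its "shot" number tells which), for a name from the list of things; names that differ only in an ending like _2 or _b are one class to them, and where a whole thing is asked for, a point or a joint stands for the part that bears it (a point fixed in the world has none). Each returns a list of dicts, best first, with "p" (0 to 1); they miss things now and then, are a little off and sometimes report something else, mostly with a low value. They report only what shows in the picture. A call takes as long as a camera call. They do not tell look-alikes from the thing itself.
- ctrl.look_for(picture, target): "position" ([x, y, z] in m, in the coordinates of the camera as it stood for that picture, good to about 4 mm: the middle of the surface that is visible of it).
The state is a dict: "time": time; "qpos": joint angles; "dq": joint speeds; "joint_efforts": joint torques, N m; "eef_pos": TCP position; "tcp_rot": TCP orientation; "contact_force": force on the tool from outside, world axes, zero at the start; "wrist_torque": the same for the moment, N m; "opening": opening from 0.0 (shut) to 1.0 (fully open); "finger_force": force on a finger pad.
Only numpy, scipy, OpenCV 4.12 (cv2) and the standard library are available. Lean on these libraries where they do the work, as an engineer would, in place of code of your own. Each camera call takes 0.05 s, during which the arm holds its last target. There are 200 camera calls.

## Working session

There is one attempt and no reset: what is moved stays moved. The work goes in short steps, Python scripts to look and compute and a tool call to move; the robot and the scene stay as the last step left them, time stands still between calls to the robot, and variables do not carry over. Pictures are saved under pics/ and viewed, at most 10 in all, crops included, and the job is handed in when it is done.

Besides the shell and the picture viewer there is one more tool, called by a JSON object that holds its "name" and its "arguments". send_rows: Moves the arm, as the interface text tells. Its arguments: {"type":"object","properties":{"rows":{"type":"string"},"grip_force":{"type":"number"}},"required":["rows"]}

```bash
mkdir -p pics
cat > h.py <<'E'
import numpy as np, cv2
from plant import ctrl
from scipy.spatial.transform import Rotation as R
def shot(n,save=None):
    p=ctrl.read_camera(n)
    if save: cv2.imwrite(f'pics/{save}.png',p['color'][:,:,::-1])
    return p
def world(p,c):
    E=np.array(p['extrinsics']); return E[:3,:3].T@(np.array(c)-E[:3,3])
def pix(p,w):
    E=np.array(p['extrinsics']); c=E[:3,:3]@np.array(w)+E[:3,3]; return p['fx']*c[0]/c[2]+p['cx'],p['fy']*c[1]/c[2]+p['cy']
def onplane(p,u,v,z):
    E=np.array(p['extrinsics']); d=E[:3,:3].T@np.array([(u-p['cx'])/p['fx'],(v-p['cy'])/p['fy'],1]); o=-E[:3,:3].T@E[:3,3]
    return o+d*(z-o[2])/d[2]
def find(p,names,k=2):
    for n in names:
        for r in ctrl.look_for(p,n)[:k]:
            w=world(p,r['position']); print(n,round(r['p'],2),(w*1000).round(0),np.round(pix(p,w)))
E
python3 - <<'E'
from h import *
s=ctrl.get_state(); print(s)
N=['caddy','handle','rear_axle','castor_left','castor_right','bay','bump','stop','jar_left','wine','cheese','bowl']
for n in ['top','scene']:
    p=shot(n,n+'0'); print(n); find(p,N,2)
E
```

```text
{'time': 0.0, 'qpos': array([-1.27102840e+00,  2.87208496e-01,  1.57817396e+00,  1.37278081e-05,
        1.27859065e+00, -1.49988617e-01]), 'dq': array([ 0.00046067,  0.00010568,  0.00283281,  0.00109128, -0.00070802,
       -0.00188023]), 'joint_efforts': array([-8.85745994e-04, -4.05984485e+01, -2.92624640e+01, -1.83738643e-04,
        5.86231487e-03, -3.80267466e-06]), 'eef_pos': array([ 0.29329418, -0.60722097,  0.22842027]), 'tcp_rot': array([ 9.74821010e-01,  2.22985609e-01, -8.25002843e-05, -1.18738334e-03]), 'contact_force': array([-0.7447897 , -0.74057218, -0.20828541]), 'wrist_torque': array([0.00307925, 0.00276945, 0.03613355]), 'finger_force': 0.0, 'opening': 0.9991916558558138}
top
caddy 0.64 [ 507. -177.   53.] [309. 210.]
caddy 0.35 [305. 338.  17.] [157. 269.]
handle 0.78 [ 507. -174.   52.] [308. 210.]
handle 0.32 [ 551. -109.  123.] [291. 195.]
rear_axle 0.67 [ 503. -174.   52.] [308. 212.]
bay 0.85 [561. 387.   9.] [146. 194.]
bay 0.72 [309. 337.  16.] [157. 267.]
bump 0.93 [565. 381.   7.] [148. 193.]
bump 0.59 [ 731. -328.  191.] [361. 137.]
stop 0.57 [559. 391.  69.] [141. 193.]
jar_left 0.74 [ 480. -115.  120.] [292. 217.]
jar_left 0.23 [559. 382.  12.] [147. 195.]
wine 0.9 [ 731. -331.  189.] [362. 137.]
cheese 0.91 [799.  76.  71.] [235. 125.]
bowl 0.74 [307. 336.  14.] [158. 268.]
scene
caddy 0.83 [ 522. -184.   52.] [215. 166.]
rear_axle 0.72 [ 517. -183.   55.] [216. 164.]
castor_left 0.29 [293. 330.  23.] [378. 178.]
castor_right 0.35 [825.  84.  71.] [239. 268.]
bay 0.95 [579. 377.   9.] [363. 252.]
bump 0.72 [575. 379.  13.] [364. 250.]
bump 0.22 [ 753. -331.  161.] [131. 178.]
stop 0.93 [571. 399.  64.] [374. 244.]
jar_left 0.64 [ 492. -112.  106.] [236. 157.]
jar_left 0.6 [ 520. -184.   53.] [215. 165.]
wine 0.92 [ 758. -329.  163.] [130. 179.]
cheese 0.93 [825.  88.  70.] [240. 269.]
bowl 0.63 [290. 333.  26.] [380. 177.]
```

Run:
```python
import cv2
a=cv2.imread('pics/top0.png')
cv2.imwrite('pics/t1.png',cv2.resize(a[120:300,90:390],None,fx=2.66,fy=2.66,interpolation=cv2.INTER_CUBIC))
a=cv2.imread('pics/scene0.png')
cv2.imwrite('pics/s1.png',cv2.resize(a[100:320,100:420],None,fx=2.5,fy=2.5,interpolation=cv2.INTER_CUBIC))
```

```text
(no output)
```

View pics/t1.png

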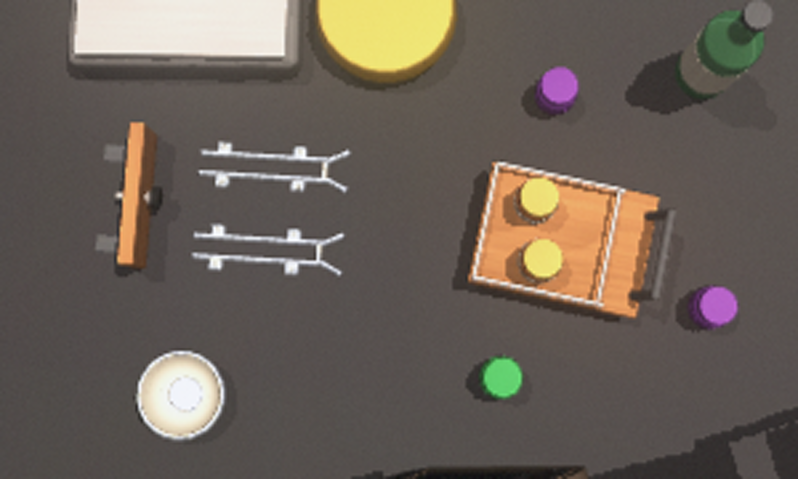

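View pics/s1.png

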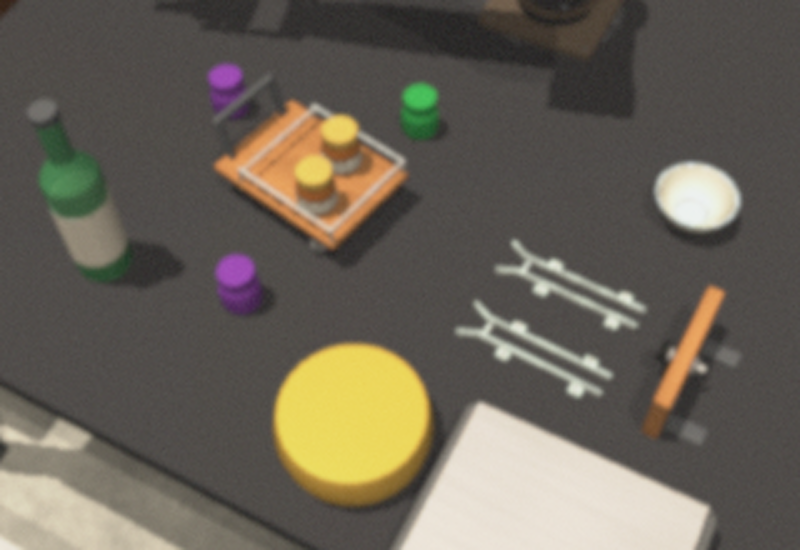

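The top crop shows the caddy heading left at about (565,240), with its handle at (660,255). The bay mouths are at (340,170) and (340,255), and the stop board is at (135,195). The caddy's two jars have brass lids, at (540,197) and (543,260). The lookalikes are purple at (558,90) and (716,307) and green at (502,378); they stand off the deck and are to be left alone.

Run:
```python
from h import *
p=shot('top')
c=lambda u,v,z:(onplane(p,u/2.66+90,v/2.66+120,z)*1000).round(0)
print('cam',-np.array(p['extrinsics'])[:3,:3].T@np.array(p['extrinsics'])[:3,3],p['fx'])
print('deck rear L,R',c(660,197,52),c(637,312,50)); print('front',c(495,165,55),c(471,282,55))
print('handle ends',c(672,212,118),c(652,297,118))
for n,q in dict(lL=(201,172),lR=(327,179),uL=(202,152),uR=(327,158),rL=(194,235),rR=(318,241),dL=(193,256),dR=(318,262)).items(): print(n,c(*q,8))
print('stop top face right edge',c(146,122,85),c(134,266,85))
print('purple',c(716,300,68),c(558,85,68),'green',c(502,375,68))
```

```text
cam [0.35181088 0.03067333 1.73563993] 496.57015645308473
deck rear L,R [-6006.  9251. 52000.] [-1514.  7998. 50000.]
front [-7620.  3074. 55000.] [-2839.  2128. 55000.]
handle ends [-13026.  22411. 118000.] [ -5474.  20558. 118000.]
lL [ -535. -1018.  8000.]
lR [-508. -415. 8000.]
uL [ -631. -1016.  8000.]
uR [-610. -417. 8000.]
rL [ -232. -1041.  8000.]
rR [-210. -452. 8000.]
dL [ -132. -1043.  8000.]
dR [-110. -450. 8000.]
stop top face right edge [-14610. -17512.  85000.] [ -5404. -17921.  85000.]
purple [-2854. 14946. 68000.] [-13742.   7021.  68000.] green [  989.  4216. 68000.]
```

Heights need to be in metres.

Run:
```python
from h import *
p=shot('top')
c=lambda u,v,z:(onplane(p,u/2.66+90,v/2.66+120,z/1000)*1000)[:2].round(0)
print('deck rear L,R',c(660,197,52),c(637,312,50)); print('front',c(495,165,55),c(471,282,55))
print('handle ends',c(672,212,118),c(652,297,118))
for n,q in dict(lL=(201,172),lR=(327,179),uL=(202,152),uR=(327,158),rL=(194,235),rR=(318,241),dL=(193,256),dR=(318,262)).items(): print(n,c(*q,8))
print('stop top face right edge',c(146,122,85),c(134,266,85))
print('purple',c(716,300,68),c(558,85,68),'green',c(502,375,68))
```

```text
deck rear L,R [ 565. -278.] [ 417. -248.]
front [603. -65.] [452. -36.]
handle ends [ 538. -281.] [ 433. -255.]
lL [596. 320.]
lR [589. 154.]
uL [623. 319.]
uR [617. 154.]
rL [513. 326.]
rR [507. 164.]
dL [485. 327.]
dR [479. 163.]
stop top face right edge [648. 378.] [466. 387.]
purple [ 432. -345.] [ 706. -145.] green [336. -75.]
```

```bash
cat >> h.py <<'E'
def tgt(x,y,z,psi):
    "row (turn, shift) to TCP at x,y,z mm, tool down, tool -y heading psi deg"
    s=ctrl.get_state(); R0=R.from_quat(s['tcp_rot']); a=np.radians(psi)
    Y=-np.array([np.cos(a),np.sin(a),0]); Z=np.array([0,0,-1.]); X=np.cross(Y,Z)
    R1=R.from_matrix(np.c_[X,Y,Z]); 
    return (R0.inv()*R1).as_rotvec(degrees=True).round(1),(R0.inv().apply(np.array([x,y,z])-1000*s['eef_pos'])).round(1)
E
python3 - <<'E'
from h import *
print(tgt(485,-268,260,80), tgt(485,-330,260,80))
E
```

```text
(array([-0. , -0. , 35.8]), array([ 320.2, -222.8,  -30.2])) (array([-0. , -0. , 35.8]), array([ 293.2, -166.9,  -30.2]))
```

{"name": "send_rows", "arguments": {"rows": "0 0 6 50 -35 -15 1;0 0 12 100 -70 -30 1;0 0 18 150 -105 -30 1;0 0 24 200 -140 -30 1;0 0 30 250 -175 -30 1;0 0 36 290 -202 -30 1;0 0 36 320 -223 -30 1;0 0 36 320 -223 -30 1"}}

```text
time: 2.4
eef_pos: [0.4856, -0.2659, 0.2601]
tcp_rot: [0.996, -0.087, 0.0, 0.0]
contact_force: [0.4, -0.7, 0.6]
opening: 1.0
finger_force: 0.0
```

Run:
```python
from h import *
s=ctrl.get_state(); print(s['eef_pos'],s['qpos'].round(2),s['contact_force'])
p=shot('wrist','w1'); E=np.array(p['extrinsics']); print(-E[:3,:3].T@E[:3,3],E[:3,:3].round(2))
find(p,['caddy','handle','rear_axle','jar_left'])
```

```text
[ 0.48561198 -0.26585915  0.26005122] [-0.68 -0.    1.85  0.    1.3   1.06] [ 0.42036847 -0.65324568  0.59617135]
[ 0.5501175  -0.27794214  0.4036948 ] [[-0.17 -0.98  0.  ]
 [-0.95  0.17  0.26]
 [-0.26  0.04 -0.97]]
caddy 0.71 [ 516. -187.   47.] [184. 152.]
handle 0.66 [ 517. -186.   48.] [183. 152.]
rear_axle 0.61 [ 515. -185.   54.] [181. 154.]
jar_left 0.74 [ 486. -130.  119.] [121. 201.]
```

View pics/w1.png

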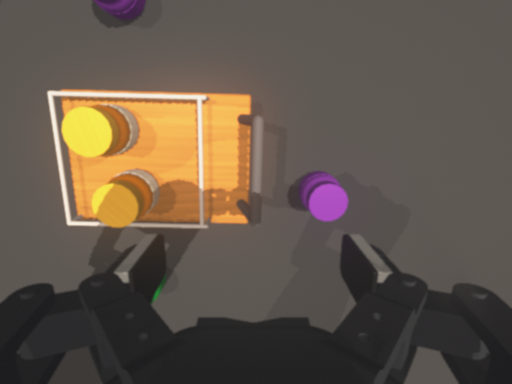

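The wrist picture shows the push bar from (258,117) to (257,224), centred between the fingers at (150,265) and (370,265). The deck corners are at (251,95) and (249,223). The purple lookalike at (325,197) is behind the handle.

Run:
```python
from h import *
p=shot('wrist'); im=p['color'].astype(int)
g=lambda u,v,z:(onplane(p,u,v,z/1000)*1000)[:2]
# rear deck edge by colour, away from posts
r=[]
for v in list(range(98,112))+list(range(135,195)):
    row=im[v,225:262]; o=np.where(row[:,0]-row[:,2]>60)[0]
    if len(o): r.append(g(225+o.max()+.5,v,52))
r=np.array(r); k=np.polyfit(r[:,0],r[:,1],1); k=np.polyfit(*(r[abs(r[:,1]-np.polyval(k,r[:,0]))<2].T),1)
print('deck rear edge heading',90+np.degrees(np.arctan(k[0])))
# bar: gray vs background columns
b=[]
for v in range(125,196,3):
    row=im[v,245:275]; print(v,row.sum(1)[3:].tolist()) if v in(140,170) else 0
    
for v in (117,120): print('bar far',g(258,v,114))
for v in (222,226): print('bar near',g(257.5,v,114))
for q in [(251,95),(249.5,224),(64,92)]: print('corner',g(*q,52))
```

```text
deck rear edge heading 78.41213945581991
140 [300, 333, 362, 386, 402, 419, 420, 410, 394, 377, 346, 309, 292, 295, 293, 291, 289, 290, 288, 288, 287, 286, 287, 287, 283, 280, 269]
170 [307, 344, 371, 392, 404, 408, 405, 395, 379, 356, 322, 299, 293, 290, 289, 287, 288, 286, 287, 286, 284, 284, 285, 283, 278, 267, 261]
bar far [ 541.49380865 -285.58546666]
bar far [ 538.72857788 -285.09837529]
bar near [ 435.33487718 -266.34835287]
bar near [ 430.86260842 -265.55849925]
corner [ 565.46525108 -282.84121497]
corner [ 410.16899264 -252.5152862 ]
corner [606.70886569 -73.31303739]
```

Run:
```python
from h import *
print(tgt(520,200,330,79))
```

```text
(array([0. , 0. , 0.7]), array([ -48.9, -467.8,  -70.3]))
```

{"name": "send_rows", "arguments": {"rows": "0 0 1 -6 -60 -20 1;0 0 1 -12 -120 -40 1;0 0 1 -18 -180 -60 1;0 0 1 -25 -240 -70 1;0 0 1 -31 -300 -70 1;0 0 1 -37 -360 -70 1;0 0 1 -44 -420 -70 1;0 0 1 -49 -468 -70 1"}}

```text
time: 3.7
eef_pos: [0.5198, 0.2028, 0.3299]
tcp_rot: [0.995, -0.098, 0.0, -0.0]
contact_force: [0.1, -1.0, 0.3]
opening: 0.998
finger_force: 0.0
```

{"name": "send_rows", "arguments": {"rows": "0 0 0 0 0 0 1;0 0 0 0 0 0 1"}}

```text
time: 3.95
eef_pos: [0.5198, 0.2006, 0.3296]
tcp_rot: [0.995, -0.098, -0.0, 0.0]
contact_force: [0.2, -0.4, 0.2]
opening: 1.003
finger_force: 0.0
```

Run:
```python
from h import *
p=shot('wrist','w2'); find(p,['bay','bump','stop'])
import pickle; pickle.dump(p,open('w2.pkl','wb'))
cv2.imwrite('pics/w2b.png',cv2.resize(p['color'][:,:,::-1],(800,600),interpolation=cv2.INTER_CUBIC))
```

```text
bay 0.98 [570. 385.  44.] [121. 147.]
bay 0.65 [297. 337.  21.] [201. 292.]
bump 0.74 [557. -96.  95.] [483.  86.]
bump 0.58 [572. 385.  47.] [120. 146.]
stop 0.9 [570. 385.  67.] [114. 149.]
stop 0.56 [522. -83.  50.] [450. 116.]
```

View pics/w2b.png

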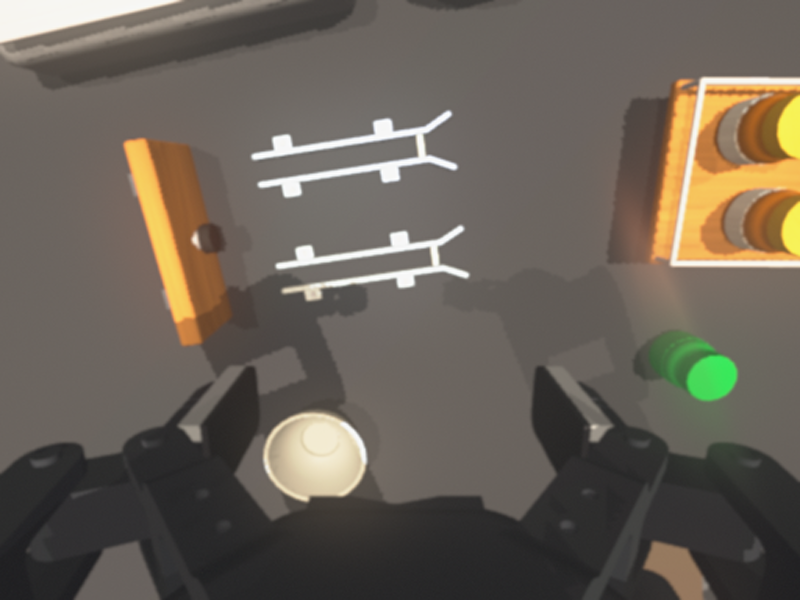

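The wrist picture shows the two tracks. Their far ends are at (255,170) and (280,278), the bumps at (421,145) and (434,255), the buffer tip at (215,238), and the caddy's nose edge is at (665,170).

Run:
```python
from h import *; import pickle
p=pickle.load(open('w2.pkl','rb')); g0=cv2.cvtColor(p['color'],cv2.COLOR_RGB2GRAY).astype(float)
g=lambda u,v,z:(onplane(p,u,v,z/1000)*1000)[:2]
S=.64; L=[]
for a,b in [((252,157),(420,131)),((259,185),(428,159)),((277,266),(434,244)),((283,291),(438,269))]:
    pts=[]
    for t in np.linspace(.02,.98,60):
        u=(a[0]+t*(b[0]-a[0]))*S; v=(a[1]+t*(b[1]-a[1]))*S; ui=int(round(u))
        vs=np.arange(int(v)-4,int(v)+6); w=np.clip(g0[vs,ui]-np.median(g0[vs,ui])-15,0,None)
        if w.sum()>40 and (w>20).sum()<=5: pts.append(g(ui,(w*vs).sum()/w.sum(),8))
    q=np.array(pts); k=np.polyfit(q[:,1],q[:,0],1)
    for _ in range(3):
        r=abs(q[:,0]-np.polyval(k,q[:,1])); k=np.polyfit(q[r<1.2,1],q[r<1.2,0],1)
    L.append(k); print(len(q),(r<1.2).sum(),'heading',90-np.degrees(np.arctan(k[0])),'x at y=230',np.polyval(k,230))
print('mean',np.mean(L,0))
for n,q in dict(f1=(251,157),f2=(258,185),f3=(276,266),f4=(282,291)).items(): print(n,g(q[0]*S,q[1]*S,8))
for q in [(421,145),(434.5,255)]: print('bump',g(q[0]*S,q[1]*S,2))
for q in [(450,113),(456,167),(463,228),(468,275)]: print('flare',g(q[0]*S,q[1]*S,8))
for q in [(125,141),(178,344)]: print('stop back/top edge',g(q[0]*S,q[1]*S,85))
for q in [(149,139),(199,344)]: print('stop front/top edge',g(q[0]*S,q[1]*S,85))
print('nose',[g(q[0]*S,q[1]*S,52) for q in [(676,80),(653,263)]])
```

```text
46 46 heading 87.22499667243291 x at y=230 621.3427911458949
45 45 heading 87.24875555767889 x at y=230 594.342003514127
47 47 heading 87.23109530993007 x at y=230 511.4125469498308
46 46 heading 87.13171263438689 x at y=230 484.46390716086887
mean [4.87482863e-02 5.41678206e+02]
f1 [625.12340336 321.19063268]
f2 [598.18203919 321.70435317]
f3 [515.72213476 325.57288482]
f4 [488.57686423 326.38354182]
bump [604.10977823 156.24217377]
bump [493.93436859 162.03427638]
flare [626.99161918 124.33716276]
flare [577.00122249 126.64586223]
flare [516.76580405 129.20436944]
flare [467.4834354  131.70370679]
stop back/top edge [649.98178627 395.17026506]
stop back/top edge [474.70224933 408.55975413]
stop front/top edge [647.68217284 375.70293739]
stop front/top edge [470.99254479 389.9054954 ]
nose [array([611.51651776, -61.98685921]), array([456.09109738, -35.15608582])]
```

Run:
```python
from h import *
print(tgt(486.5,-274,250,79.5))
print(tgt(486.5,-274,115,79.5))
```

```text
(array([ 0. , -0. , -0.9]), array([ 60.6, 471.3,  80. ]))
(array([ 0. , -0. , -0.9]), array([ 60.6, 471.3, 215. ]))
```

{"name": "send_rows", "arguments": {"rows": "0 0 -0.9 7.7 60 0 1;0 0 -0.9 15.4 120 0 1;0 0 -0.9 23 180 0 1;0 0 -0.9 31 240 10 1;0 0 -0.9 38.5 300 30 1;0 0 -0.9 46 360 50 1;0 0 -0.9 54 420 75 1;0 0 -0.9 60.6 471.3 80 1"}}

```text
time: 5.15
eef_pos: [0.4855, -0.2749, 0.2481]
tcp_rot: [0.996, -0.091, -0.001, -0.001]
contact_force: [0.4, -0.1, -0.1]
opening: 0.999
finger_force: 0.0
```

{"name": "send_rows", "arguments": {"rows": "0 0 0 0 0 0 1;0 0 0 0 0 40 1;0 0 0 0 0 80 1;0 0 0 0 0 115 1;0 0 0 0 0 135 1;0 0 0 0 0 135 1"}}

```text
time: 5.9
eef_pos: [0.4861, -0.2714, 0.1133]
tcp_rot: [0.996, -0.09, -0.002, -0.001]
contact_force: [0.0, 0.5, 0.5]
opening: 1.0
finger_force: 0.0
```

Run:
```python
from h import *
print(tgt(486.5,-274,115,79.5)); p=shot('wrist','w3'); print(ctrl.get_state()['contact_force'])
cv2.imwrite('pics/w3b.png',cv2.resize(p['color'][:,:,::-1],(800,600),interpolation=cv2.INTER_CUBIC))
for z in (112,114,118): print(pix(p,(.4865,-.274,z/1000)))
```

```text
(array([-0.1,  0.2,  0.2]), array([ 0.8,  2.4, -1.7]))
[-0.75179025  0.11768371  0.27998123]
(np.float64(255.59514871584187), np.float64(235.31456834333352))
(np.float64(255.62685645304177), np.float64(236.8850952458206))
(np.float64(255.69270013559967), np.float64(240.1464214692577))
```

View pics/w3b.png

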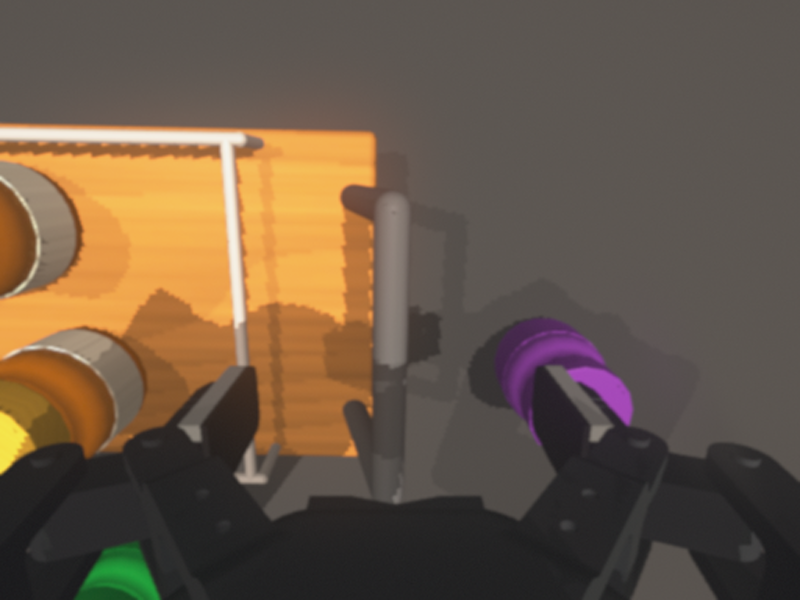

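Seen from the wrist, the bar runs from (392,195) to (387,500) between the two fingers, and nothing touches it. I'll measure its ends at z≈114.

Run:
```python
from h import *
p=shot('wrist'); im=p['color'].astype(int)
g=lambda u,v,z:(onplane(p,u*.64,v*.64,z/1000)*1000)[:2].round(1)
print('bar ends',g(392,195,114),g(387,500,114)); print('rear edge',g(375,133,52),g(375,455,46),g(375,350,52))
print('left edge',g(20,126,52),g(370,132,52))
```

```text
bar ends [ 545.  -282.8] [ 435.8 -260.9]
rear edge [ 568.9 -279.4] [ 410.2 -248.5] [ 471.4 -260.6]
left edge [ 598.6 -131.3] [ 569.7 -277.4]
```

Run:
```python
from h import *
print(tgt(488.3,-272,115,78.8))
```

```text
(array([ 0. , -0.1,  0.9]), array([ 0.4, -0.9,  1. ]))
```

{"name": "send_rows", "arguments": {"rows": "0 0 0.9 0.4 -0.9 1 0;0 0 0.9 0.4 -0.9 1 -0.5;0 0 0.9 0.4 -0.9 1 -0.75;0 0 0.9 0.4 -0.9 1 -0.9;0 0 0.9 0.4 -0.9 1 -0.9", "grip_force": 20}}

```text
time: 6.62
eef_pos: [0.4886, -0.2727, 0.1157]
tcp_rot: [0.995, -0.098, 0.001, 0.001]
contact_force: [-1.3, 0.3, 6.7]
opening: 0.048
finger_force: 4.2
```

```bash
cat >> h.py <<'E'
O=np.array([548.1,133.2]); TB=87.2
def plan(path, H0, th0):
    "rows from current commanded pose (handle at H0, heading th0 deg) for list of (H,theta)"
    a=np.radians(th0); f=np.array([np.cos(a),np.sin(a)]); r=np.array([np.sin(a),-np.cos(a)])
    for H,t in path:
        d=np.array(H)-H0; # tool -y = f ; tool x = right-hand side r
        print(f'0 0 {th0-t:.1f} {d@r:.1f} {-d@f:.1f} 0')
E
python3 - <<'E'
from h import *
s=ctrl.get_state(); print({k:s[k] for k in('eef_pos','opening','finger_force','contact_force')})
print(R.from_quat(s['tcp_rot']).as_matrix().round(3))
H=s['eef_pos'][:2]*1e3; m=R.from_quat(s['tcp_rot']).as_matrix(); th=np.degrees(np.arctan2(-m[1,1],-m[0,1])); print('heading',th)
E
```

```text
{'eef_pos': array([ 0.4886067 , -0.27266279,  0.11569804]), 'opening': 0.04823718554317267, 'finger_force': 4.22368660569191, 'contact_force': array([-1.32444474,  0.25333067,  6.71931579])}
[[ 0.981 -0.194  0.001]
 [-0.194 -0.981 -0.002]
 [ 0.002  0.001 -1.   ]]
heading 78.78664269815957
```

{"name": "send_rows", "arguments": {"rows": "0 0 0 0 0 0 -0.9;0 0 0 0 0 0 -0.9"}}

```text
time: 6.88
eef_pos: [0.4887, -0.2728, 0.1158]
tcp_rot: [0.995, -0.098, 0.001, 0.001]
contact_force: [-1.0, 1.1, 5.9]
opening: 0.047
finger_force: 4.1
```

Run:
```python
from h import *
s=ctrl.get_state(); print({k:s[k] for k in('eef_pos','opening','finger_force','contact_force','wrist_torque')})
p=shot('wrist'); cv2.imwrite('pics/w4b.png',cv2.resize(p['color'][100:,:,::-1],(800,444),interpolation=cv2.INTER_CUBIC))
```

```text
{'eef_pos': array([ 0.48869125, -0.27284665,  0.11577576]), 'opening': 0.046900297896726936, 'finger_force': 4.132651090621948, 'contact_force': array([-0.98277946,  1.07840043,  5.94642638]), 'wrist_torque': array([ 0.04386756,  0.17934024, -0.03721946])}
```

View pics/w4b.png

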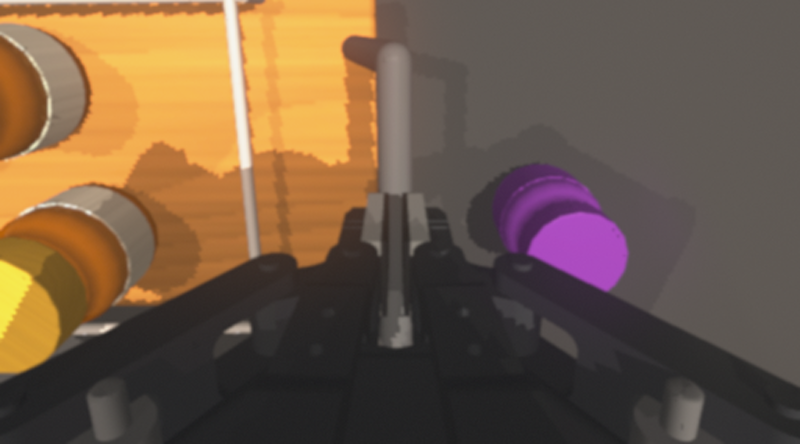

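The bar is between the pads and lightly held, at (393,270) in the crop. Next I roll straight ahead so the castors swing into line.

{"name": "send_rows", "arguments": {"rows": "0 0 0 0 0 -0.8 -1;0 0 0 0 -2 -0.8 -1;0 0 0 0 -7 -0.8 -1;0 0 0 0 -15 -0.8 -1;0 0 0 0 -24 -0.8 -1;0 0 0 0 -33 -0.8 -1;0 0 0 0 -42 -0.8 -1;0 0 0 0 -50 -0.8 -1"}}

```text
time: 7.92
eef_pos: [0.499, -0.2237, 0.1163]
tcp_rot: [0.995, -0.098, 0.002, 0.001]
contact_force: [1.0, -1.3, 5.6]
opening: -0.001
finger_force: 2.8
```

{"name": "send_rows", "arguments": {"rows": "0 0 0 0 -7 0 -1;0 0 0 0 -13 0 -1;0 0 0 0 -18 0 -1;0 0 0 0 -20 0 -1;0 0 0 0 -20 0 -1"}}

```text
time: 8.55
eef_pos: [0.5026, -0.2037, 0.1162]
tcp_rot: [0.995, -0.098, 0.001, 0.001]
contact_force: [-0.1, 0.2, 6.2]
opening: -0.0
finger_force: 3.2
```

```bash
cat >> h.py <<'E'
def pose():
    s=ctrl.get_state(); m=R.from_quat(s['tcp_rot']).as_matrix()
    H=s['eef_pos'][:2]*1e3; th=np.degrees(np.arctan2(-m[1,1],-m[0,1])); d=np.array([np.cos(np.radians(th)),np.sin(np.radians(th))])
    b=np.radians(TB); B=np.array([np.cos(b),np.sin(b)]); N=np.array([-B[1],B[0]])
    A=H+43*d-O; C=H+118*d-O
    print('t',round(s['time'],2),'z',round(s['eef_pos'][2]*1e3,1),'F',s['contact_force'].round(1),'op',round(s['opening'],3),'ff',round(s['finger_force'],1))
    print('H',H.round(1),'th',th.round(2),'axle bay',(A@B).round(1),(A@N).round(1),'origin bay',(C@B).round(1),(C@N).round(1),'rel',(th-TB).round(2))
    return H,th
E
python3 - <<'E'
from h import *
H,th=pose()
p=shot('wrist'); import pickle; pickle.dump(p,open('w5.pkl','wb'))
cv2.imwrite('pics/w5b.png',cv2.resize(p['color'][:,:,::-1],(800,600),interpolation=cv2.INTER_CUBIC))
t=shot('top'); a=cv2.resize(t['color'][170:260,190:330,::-1],None,fx=5.5,fy=5.5,interpolation=cv2.INTER_CUBIC); cv2.imwrite('pics/t5.png',a)
E
```

```text
t 8.55 z 116.2 F [-0.1  0.2  6.2] op -0.0 ff 3.2
H [ 502.6 -203.7] th 78.79 axle bay -296.2 22.7 origin bay -222.0 11.7 rel -8.41
```

View pics/w5b.png

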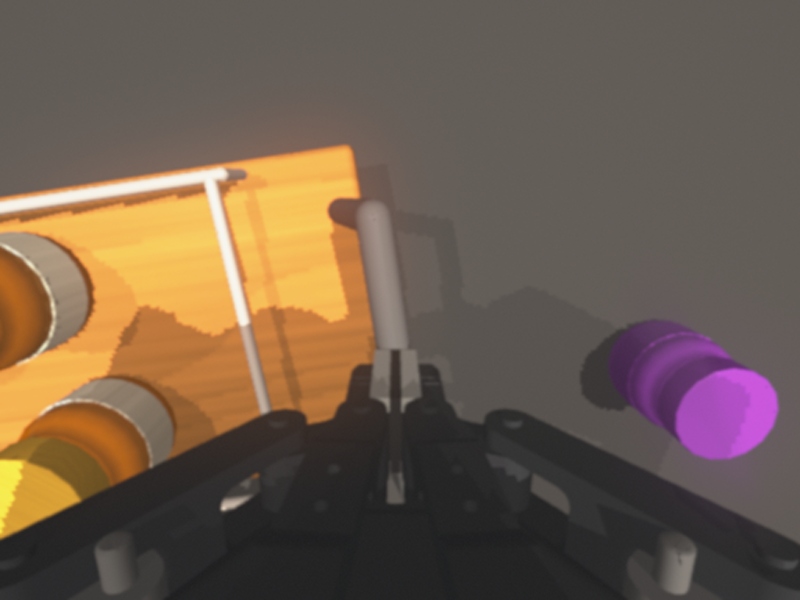

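Run:
```python
from h import *; import pickle
p=pickle.load(open('w5.pkl','rb')); s=ctrl.get_state(); Rt=R.from_quat(s['tcp_rot']).as_matrix(); print('nose',ctrl.nose_length)
for q in [(11,0,22),(-11,0,22),(0,0,22),(11,0,0),(11,0,-10),(11,0,-20)]:
    w=s['eef_pos']+Rt@np.array(q)/1e3; print(q,(w*1e3).round(0),(np.array(pix(p,w))*1.5625).round(0))
```

```text
nose 0.022
(11, 0, 22) [ 513. -206.   94.] [392. 321.]
(-11, 0, 22) [ 492. -202.   94.] [392. 374.]
(0, 0, 22) [ 503. -204.   94.] [392. 348.]
(11, 0, 0) [ 513. -206.  116.] [392. 341.]
(11, 0, -10) [ 513. -206.  126.] [392. 353.]
(11, 0, -20) [ 513. -206.  136.] [392. 366.]
```

Run:
```python
from h import *
p=shot('scene'); s=ctrl.get_state()
u,v=pix(p,s['eef_pos']); print(u,v); u,v=int(u),int(v)
a=p['color'][v-45:v+45,u-60:u+60,::-1]; A=cv2.resize(a,None,fx=6.6,fy=6.6,interpolation=cv2.INTER_CUBIC)
t=shot('top'); u,v=map(int,pix(t,s['eef_pos']));
B=cv2.resize(t['color'][v-20:v+20,u-60:u+60,::-1],None,fx=6.6,fy=6.6,interpolation=cv2.INTER_CUBIC)[:,:]
cv2.imwrite('pics/s5.png',cv2.resize(A,(792,594)))
print([ (np.array(pix(p,np.array([s['eef_pos'][0],s['eef_pos'][1],z])))).round(1) for z in (.094,.112,.118,.14)])
```

```text
210.9664454187256 147.62508605328165
[array([211.7, 152. ]), array([211.1, 148.5]), array([210.9, 147.3]), array([210.2, 142.8])]
```

View pics/s5.png

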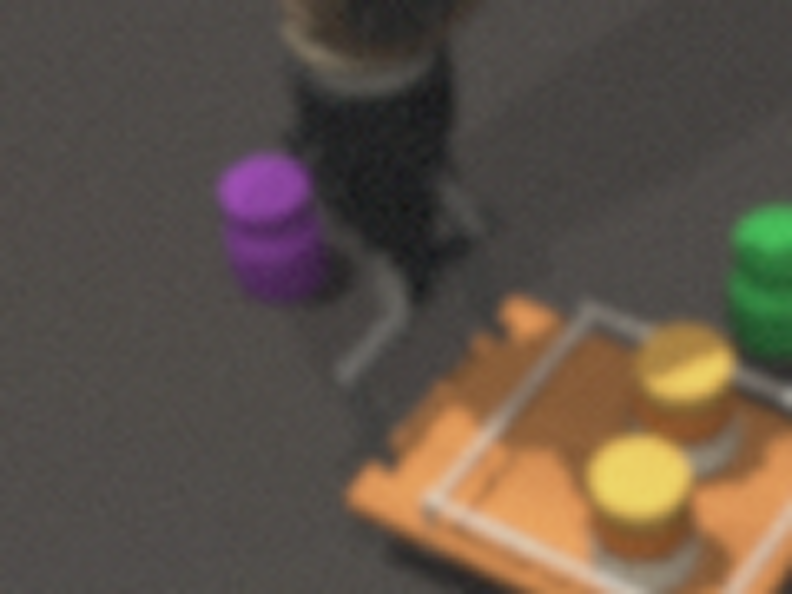

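The bar runs through the gripper at the right height, (400,305) in the crop, but the caddy has yawed in the fully shut pads. I'll measure its true pose from the last wrist shot.

Run:
```python
from h import *; import pickle
p=pickle.load(open('w5.pkl','rb'))
g=lambda u,v,z:(onplane(p,u*.64,v*.64,z/1000)*1000)[:2].round(1)
hd=lambda a,b:np.degrees(np.arctan2(*(np.array(a)-b)[[0,1]]*[-1,1]))
a,b=g(372,208,115),g(394,345,115); d=a-b; print('bar',a,b,'heading',np.degrees(np.arctan2(d[1],d[0]))+90)
a,b=g(352,148,52),g(372,330,52); d=a-b; print('rear edge',a,b,np.degrees(np.arctan2(d[1],d[0]))+90)
a,b=g(10,192,52),g(350,147,52); d=a-b; print('side',a,b,np.degrees(np.arctan2(d[1],d[0])))
```

```text
bar [ 557.7 -208.2] [ 511.5 -206.1] heading 87.3974377975002
rear edge [ 580.6 -201.1] [ 497.2 -192.4] 84.04464176045408
side [591.8 -48.2] [ 581.1 -200.4] 85.97859513375901
```

The caddy's true heading is about 86°, with the handle at (500,-203). I'll open slightly, align the tool, and regrip without over-closing.

{"name": "send_rows", "arguments": {"rows": "0 0 0 0 0 0 -0.2;0 0 0 0 0 0 0;0 0 -3.6 0 0 0 0;0 0 -7.2 -1.5 0 0 0;0 0 -7.2 -1.5 0 0 -0.4;0 0 -7.2 -1.5 0 0 -0.6;0 0 -7.2 -1.5 0 0 -0.65;0 0 -7.2 -1.5 0 0 -0.7", "grip_force": 20}}

```text
time: 9.75
eef_pos: [0.5013, -0.2038, 0.1161]
tcp_rot: [0.999, -0.036, 0.002, 0.001]
contact_force: [0.3, -0.8, 5.1]
opening: 0.15
finger_force: 2.9
```

Run:
```python
from h import *
pose(); p=shot('wrist'); cv2.imwrite('pics/w6b.png',cv2.resize(p['color'][:,:,::-1],(800,600),interpolation=cv2.INTER_CUBIC))
import pickle; pickle.dump(p,open('w6.pkl','wb'))
```

```text
t 9.75 z 116.1 F [ 0.3 -0.8  5.1] op 0.15 ff 2.9
H [ 501.3 -203.8] th 85.91 axle bay -295.9 29.3 origin bay -221.0 27.7 rel -1.29
```

View pics/w6b.png

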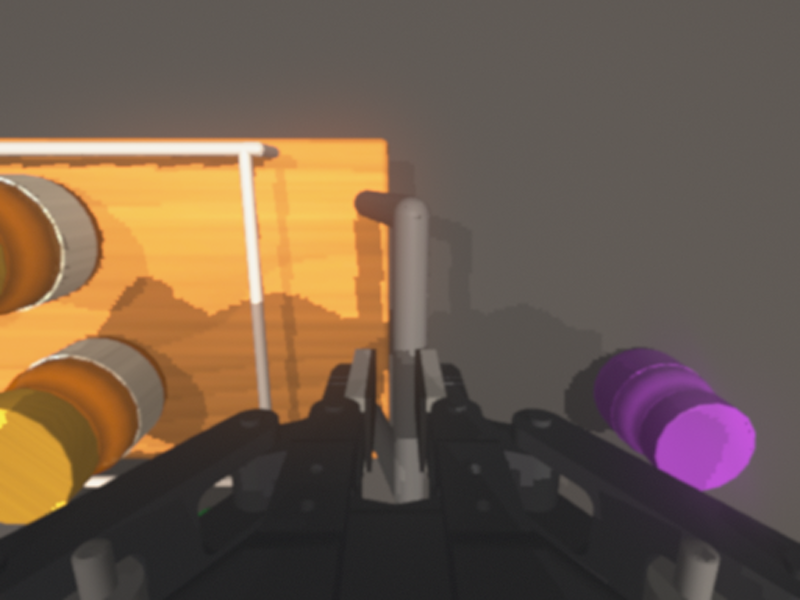

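The bar now sits squarely between the pads. After the sideways swing the caddy is 29 mm left of the bay line, with too little run-up left. I'll reverse about 100 mm, then roll forward again.

```bash
cat >> h.py <<'E'
def roll(H,th,segs):
    "segs: list of (ds, dtheta deg) per row; returns handle path with rear axle rolling without slip"
    u=lambda t:np.array([np.cos(np.radians(t)),np.sin(np.radians(t))])
    A=np.array(H)+43*u(th); t=th; out=[]
    for ds,dt in segs:
        A=A+ds*u(t+dt/2); t+=dt; out.append((A-43*u(t),t))
    return out
E
python3 - <<'E'
from h import *
H,th=pose()
a=roll(H,th,[(-2,0),(-5,-.3),(-8,-.6),(-9,-.8),(-9,-.9),(-9,-.9),(-9,-.9)]); plan(a,H,th); H,th=a[-1]; print(H,th)
a=roll(H,th,[(-9,-.9),(-9,-.9),(-9,-.7),(-9,-.5),(-8,-.3),(-5,0),(-2,0)]); plan(a,H,th); print(a[-1])
E
```

```text
t 9.8 z 116.1 F [ 1.2 -1.4  5.7] op 0.148 ff 2.9
H [ 501.3 -203.8] th 85.91 axle bay -295.9 29.3 origin bay -220.9 27.6 rel -1.29
0 0 0.0 0.0 2.0 0
0 0 0.3 -0.2 7.0 0
0 0 0.9 -0.8 15.0 0
0 0 1.7 -1.6 24.0 0
0 0 2.6 -2.6 32.9 0
0 0 3.5 -3.7 41.9 0
0 0 4.4 -5.0 50.8 0
[ 492.6328037  -254.16690358] 81.5096965074813
0 0 0.9 -0.7 9.0 0
0 0 1.8 -1.6 18.0 0
0 0 2.5 -2.5 26.9 0
0 0 3.0 -3.3 35.9 0
0 0 3.3 -4.0 43.9 0
0 0 3.3 -4.3 48.9 0
0 0 3.3 -4.4 50.9 0
(array([ 480.79788121, -303.84957847]), np.float64(78.20969650748128))
```

{"name": "send_rows", "arguments": {"rows": "0 0 0 0 0 -1 -0.82;0 0 0 0 2 -1 -0.82;0 0 0.3 -0.2 7 -1 -0.82;0 0 0.9 -0.8 15 -1 -0.82;0 0 1.7 -1.6 24 -1 -0.82;0 0 2.6 -2.6 32.9 -1 -0.82;0 0 3.5 -3.7 41.9 -1 -0.82;0 0 4.4 -5 50.8 -1 -0.82"}}

```text
time: 10.8
eef_pos: [0.4912, -0.2539, 0.1155]
tcp_rot: [0.997, -0.074, -0.0, -0.0]
contact_force: [0.0, 0.8, 0.6]
opening: 0.09
finger_force: 0.5
```

{"name": "send_rows", "arguments": {"rows": "0 0 0.9 -0.7 9 0 -0.82;0 0 1.8 -1.6 18 0 -0.82;0 0 2.5 -2.5 26.9 0 -0.82;0 0 3 -3.3 35.9 0 -0.82;0 0 3.3 -4 43.9 0 -0.82;0 0 3.3 -4.3 48.9 0 -0.82;0 0 3.3 -4.4 50.9 0 -0.82;0 0 3.3 -4.4 50.9 0 -0.82"}}

```text
time: 11.8
eef_pos: [0.4797, -0.3033, 0.1157]
tcp_rot: [0.995, -0.102, 0.0, 0.0]
contact_force: [0.2, 0.1, 0.5]
opening: 0.092
finger_force: 0.2
```

```bash
cat >> h.py <<'E'
def deckfit(p):
    "caddy handle point and heading from deck outline (orange) in wrist picture: right side edge and rear edge at z=52"
    im=cv2.GaussianBlur(p['color'],(3,3),0).astype(int); o=((im[:,:,0]-im[:,:,2])>55)&(im[:,:,0]-im[:,:,1]>25)
    o[:, :]=o
    top=[]; rear=[]
    for u in range(0,512):
        c=np.where(o[:230,u])[0]
        if len(c)>25: top.append((u,c[0]))
    for v in range(60,260):
        r=np.where(o[v,:])[0]; r=r[r<330]
        if len(r)>40: rear.append((r[-1]+.5,v))
    res=[]
    def fit(q,ax):
        q=np.array([ (onplane(p,a,b,.052)*1000)[:2] for a,b in q]); best=None; rng=np.random.default_rng(0)
        for _ in range(400):
            a,b=q[rng.choice(len(q),2,replace=False)]
            d=b-a; L=np.hypot(*d)
            if L<20: continue
            d/=L; r=abs((q-a)@np.array([-d[1],d[0]])); n=(r<1).sum()
            if best is None or n>best[0]: best=(n,r<1)
        k=q[best[1]]; c=k.mean(0); d=np.linalg.svd(k-c)[2][0]; return best[0],c,d
    n1,c1,d1=fit(top,0); n2,c2,d2=fit(rear,1)
    d1=d1*np.sign(d1[1]); d2=d2*np.sign(d2[0])
    h1=np.degrees(np.arctan2(d1[1],d1[0])); h2=np.degrees(np.arctan2(d2[1],d2[0]))+90
    s=np.linalg.solve(np.c_[d1,-d2],c2-c1); k=c1+d1*s[0]
    h=np.radians(h1); f=np.array([np.cos(h),np.sin(h)]); r=np.array([f[1],-f[0]])
    Hd=k-80*r-8*f
    b=np.radians(TB); B=np.array([np.cos(b),np.sin(b)]); N=np.array([-B[1],B[0]]); A=Hd+43*f-O
    print('deck: side',h1.round(2),n1,'rear',h2.round(2),n2,'corner',k.round(1),'H',Hd.round(1),'axle bay',(A@B).round(1),(A@N).round(1))
E
python3 - <<'E'
from h import *
import pickle
pose()
deckfit(pickle.load(open('w6.pkl','rb')))
p=shot('wrist'); deckfit(p); cv2.imwrite('pics/w7.png',p['color'][:,:,::-1])
E
```

```text
t 11.8 z 115.7 F [0.2 0.1 0.5] op 0.092 ff 0.2
H [ 479.7 -303.3] th 78.27 axle bay -396.8 40.3 origin bay -322.7 28.7 rel -8.93
deck: side 86.06 248 rear 85.77 154 corner [ 581.7 -208.2] H [ 501.3 -210.6] axle bay -302.7 29.1
deck: side 76.58 243 rear 76.17 112 corner [ 558.7 -315.3] H [ 479.  -304.5] axle bay -398.3 39.7
```

{"name": "send_rows", "arguments": {"rows": "0 0 1.7 0 0 0 -0.86;0 0 1.7 0 -3 0 -0.86;0 0 1.7 0.3 -9 0 -0.86;0 0 1.7 0.5 -17 0 -0.86;0 0 1.7 0.8 -26 0 -0.86;0 0 1.7 1 -35 0 -0.86;0 0 1.7 1.3 -44 0 -0.86;0 0 1.7 1.6 -53 0 -0.86"}}

```text
time: 12.85
eef_pos: [0.4924, -0.2508, 0.1159]
tcp_rot: [0.993, -0.117, 0.0, 0.0]
contact_force: [1.0, -0.8, 1.8]
opening: 0.068
finger_force: 1.1
```

{"name": "send_rows", "arguments": {"rows": "0 0 0 0 -6 0 -0.86;0 0 0 0 -10 0 -0.86;0 0 0 0 -12 0 -0.86;0 0 0 0 -12 0 -0.86"}}

```text
time: 13.35
eef_pos: [0.4949, -0.2395, 0.1158]
tcp_rot: [0.993, -0.117, 0.0, -0.0]
contact_force: [1.0, 0.8, 2.6]
opening: 0.073
finger_force: 2.0
```

Run:
```python
from h import *
pose(); p=shot('wrist'); deckfit(p)
```

```text
t 13.35 z 115.8 F [1.  0.8 2.6] op 0.073 ff 2.0
H [ 494.9 -239.5] th 76.56 axle bay -332.6 27.0 origin bay -258.9 13.2 rel -10.64
deck: side 83.6 227 rear 79.95 82 corner [ 575.2 -243.3] H [ 494.9 -242.3] axle bay -334.8 32.1
```

The pushed bar is directionally unstable because the handle is behind the axle, so the grip needs yaw stiffness. I'll try a slightly deeper and firmer grasp, aligned with the deck.

{"name": "send_rows", "arguments": {"rows": "0 0 0 0 0 0 -0.4;0 0 -3 0 0 3 -0.3;0 0 -5.5 0 0 6 -0.3;0 0 -5.5 0 0 6 -0.6;0 0 -5.5 0 0 6 -0.8;0 0 -5.5 0 0 6 -1;0 0 -5.5 0 0 6 -1;0 0 -5.5 0 0 6 -1", "grip_force": 40}}

```text
time: 14.4
eef_pos: [0.4944, -0.2395, 0.1093]
tcp_rot: [0.998, -0.069, -0.0, -0.0]
contact_force: [-1.0, 0.1, -2.4]
opening: 0.114
finger_force: 38.9
```

Run:
```python
from h import *
pose(); p=shot('wrist','w8'); deckfit(p)
```

```text
t 14.4 z 109.3 F [-1.   0.1 -2.4] op 0.114 ff 38.9
H [ 494.4 -239.5] th 82.08 axle bay -332.1 31.6 origin bay -257.4 24.9 rel -5.12
deck: side 83.58 238 rear 82.07 114 corner [ 575.8 -242.9] H [ 495.4 -241.9] axle bay -334.3 31.6
```

Now it holds properly: 39 N finger force with the pads parallel. Next is the S-curve.

```bash
cat >> h.py <<'E'
def axle_bay(H,t):
    u=lambda t:np.array([np.cos(np.radians(t)),np.sin(np.radians(t))])
    B=u(TB); N=np.array([-B[1],B[0]]); A=np.array(H)+43*u(t)-O; return A@B,A@N
E
python3 - <<'E'
from h import *
from scipy.optimize import brentq
H,th=pose(); H=H+[1,0]; th=82.4
ds=[2,5,7]+[8]*18+[6,4]
s=np.cumsum(ds)
def prof(P):
    k=[0,45,130,165,200]; v=[th,TB-P,TB-P*.28,TB-P*.03,TB]
    from scipy.interpolate import PchipInterpolator as I
    t=I(k,v)(s); d=np.diff(np.r_[th,t]); return list(zip(ds,d))
P=brentq(lambda P:axle_bay(*roll(H,th,prof(P))[-1])[1],0,40); a=roll(H,th,prof(P)); print('P',P,len(ds),s[-1])
h,t=H,th
for i in range(0,len(a),8):
    print('call'); plan(a[i:i+8],h,t); h,t=a[min(i+7,len(a)-1)]; print(np.round(axle_bay(h,t),1),round(t-TB,1))
E
```

```text
t 14.45 z 109.4 F [-0.9 -0.4 -2.3] op 0.117 ff 38.9
H [ 494.5 -239.6] th 82.08 axle bay -332.1 31.5 origin bay -257.4 24.8 rel -5.12
P 18.458103368027484 23 168
call
0 0 0.9 -0.7 -2.0 0
0 0 3.2 -2.2 -7.1 0
0 0 6.2 -3.9 -14.2 0
0 0 9.3 -5.1 -22.5 0
0 0 11.7 -5.4 -30.7 0
0 0 13.2 -4.8 -38.7 0
0 0 13.7 -3.3 -46.6 0
0 0 13.4 -1.2 -54.3 0
[-279.8   17.5] -18.2
call
0 0 -0.7 0.5 -8.0 0
0 0 -1.7 1.1 -16.0 0
0 0 -3.1 1.7 -24.1 0
0 0 -4.6 2.3 -32.1 0
0 0 -6.2 2.8 -40.2 0
0 0 -7.8 3.1 -48.3 0
0 0 -9.5 3.1 -56.4 0
0 0 -11.0 2.8 -64.5 0
[-217.6    2.9] -7.1
call
0 0 -1.4 0.9 -8.0 0
0 0 -2.6 1.6 -16.0 0
0 0 -3.9 2.1 -24.1 0
0 0 -5.2 2.4 -32.1 0
0 0 -6.1 2.4 -40.2 0
0 0 -6.6 2.0 -46.2 0
0 0 -6.7 1.6 -50.1 0
[-167.8   -0. ] -0.5
```

{"name": "send_rows", "arguments": {"rows": "0 0 0.9 -0.7 -2 0 -1;0 0 3.2 -2.2 -7.1 0 -1;0 0 6.2 -3.9 -14.2 0 -1;0 0 9.3 -5.1 -22.5 0 -1;0 0 11.7 -5.4 -30.7 0 -1;0 0 13.2 -4.8 -38.7 0 -1;0 0 13.7 -3.3 -46.6 0 -1;0 0 13.4 -1.2 -54.3 0 -1"}}

```text
time: 15.45
eef_pos: [0.5017, -0.1857, 0.11]
tcp_rot: [0.983, -0.185, 0.001, 0.0]
contact_force: [1.3, -0.8, -2.5]
opening: 0.113
finger_force: 39.0
```

Run:
```python
from h import *
pose(); p=shot('wrist','w9'); deckfit(p)
```

```text
t 15.45 z 110.0 F [ 1.3 -0.8 -2.5] op 0.113 ff 39.0
H [ 501.7 -185.7] th 68.63 axle bay -280.0 17.0 origin bay -208.9 -6.9 rel -18.57
deck: side 68.97 241 rear 67.49 115 corner [ 580.1 -210.1] H [ 502.6 -188.9] axle bay -283.1 16.3
```

Run:
```python
from h import *
from scipy.optimize import brentq
from scipy.interpolate import PchipInterpolator as I
H,th=pose(); H=H+[.4,0]
ds=[4]+[8]*12+[6,4,2]; s=np.cumsum(ds)
def prof(m):
    t=I([0,m*.5,m,m+20,200],[th,TB-11,TB-3.5,TB-.5,TB])(s); return list(zip(ds,np.diff(np.r_[th,t])))
m=brentq(lambda P:axle_bay(*roll(H,th,prof(P))[-1])[1],30,150); a=roll(H,th,prof(m)); print('m',m,s[-1])
h,t=H,th
for i in range(0,len(a),8):
    print('call'); plan(a[i:i+8],h,t); h,t=a[min(i+7,len(a)-1)]; print(np.round(axle_bay(h,t),1),round(t-TB,1))
```

```text
t 15.5 z 110.0 F [ 1.7  0.9 -2.4] op 0.116 ff 39.1
H [ 502.  -184.8] th 68.65 axle bay -279.1 16.8 origin bay -208.0 -7.1 rel -18.55
m 82.67538790348183 112
call
0 0 -0.7 0.5 -4.0 0
0 0 -2.2 1.4 -12.0 0
0 0 -3.7 2.1 -20.1 0
0 0 -5.1 2.6 -28.1 0
0 0 -6.6 2.9 -36.2 0
0 0 -8.0 2.9 -44.3 0
0 0 -9.5 2.8 -52.4 0
0 0 -11.0 2.5 -60.4 0
[-220.7    2.9] -7.5
call
0 0 -1.5 1.0 -8.0 0
0 0 -2.9 1.8 -16.0 0
0 0 -4.2 2.3 -24.1 0
0 0 -5.8 2.7 -32.2 0
0 0 -6.9 2.7 -40.2 0
0 0 -7.1 2.1 -46.2 0
0 0 -7.1 1.6 -50.2 0
0 0 -7.1 1.4 -52.1 0
[-168.8    0. ] -0.4
```

{"name": "send_rows", "arguments": {"rows": "0 0 -0.7 0.5 -4 0 -1;0 0 -2.2 1.4 -12 0 -1;0 0 -3.7 2.1 -20.1 0 -1;0 0 -5.1 2.6 -28.1 0 -1;0 0 -6.6 2.9 -36.2 0 -1;0 0 -8 2.9 -44.3 0 -1;0 0 -9.5 2.8 -52.4 0 -1;0 0 -11 2.5 -60.4 0 -1"}}

```text
time: 16.5
eef_pos: [0.5255, -0.1298, 0.1096]
tcp_rot: [0.996, -0.089, -0.0, -0.0]
contact_force: [1.3, -0.2, -3.8]
opening: 0.114
finger_force: 39.2
```

Run:
```python
from h import *
from scipy.optimize import brentq
from scipy.interpolate import PchipInterpolator as I
H,th=pose(); p=shot('wrist','w10'); deckfit(p); H=H+[.4,0]
ds=[5]+[7]*5+[6,4]; s=np.cumsum(ds)
def prof(m):
    t=I([0,m,m+15,200],[th,TB-.6,TB,TB])(s); return list(zip(ds,np.diff(np.r_[th,t])))
print([(m,np.round(axle_bay(*roll(H,th,prof(m))[-1]),1)) for m in (10,20,30,40,45,60)])
for m in (25,35,45): print(m); plan(roll(H,th,prof(m)),H,th)
```

```text
t 16.5 z 109.6 F [ 1.3 -0.2 -3.8] op 0.114 ff 39.2
H [ 525.5 -129.8] th 79.78 axle bay -221.2 4.2 origin bay -146.8 -5.5 rel -7.42
deck: side 79.66 242 rear 79.0 117 corner [ 606.5 -138.6] H [ 526.4 -132.1] axle bay -223.5 3.1
[(10, array([-171.2,    3.1])), (20, array([-171.2,    2.5])), (30, array([-171.2,    2. ])), (40, array([-171.2,    1.4])), (45, array([-171.3,    1.1])), (60, array([-171.3,    0.3]))]
25
0 0 -2.0 1.4 -5.0 0
0 0 -4.4 2.8 -12.1 0
0 0 -6.1 3.4 -19.2 0
0 0 -6.9 3.3 -26.2 0
0 0 -7.3 2.7 -33.2 0
0 0 -7.4 1.9 -40.2 0
0 0 -7.4 1.1 -46.1 0
0 0 -7.4 0.6 -50.1 0
35
0 0 -1.5 1.0 -5.0 0
0 0 -3.3 2.1 -12.1 0
0 0 -4.8 2.7 -19.1 0
0 0 -5.9 2.9 -26.2 0
0 0 -6.7 2.7 -33.2 0
0 0 -7.1 2.2 -40.2 0
0 0 -7.4 1.7 -46.2 0
0 0 -7.4 1.2 -50.1 0
45
0 0 -1.1 0.8 -5.0 0
0 0 -2.6 1.7 -12.0 0
0 0 -3.8 2.2 -19.1 0
0 0 -4.9 2.5 -26.1 0
0 0 -5.8 2.5 -33.2 0
0 0 -6.5 2.2 -40.2 0
0 0 -6.9 1.8 -46.2 0
0 0 -7.1 1.5 -50.2 0
```

{"name": "send_rows", "arguments": {"rows": "0 0 -1.1 0.8 -5 0 -1;0 0 -2.6 1.7 -12 0 -1;0 0 -3.8 2.2 -19.1 0 -1;0 0 -4.9 2.5 -26.1 0 -1;0 0 -5.8 2.5 -33.2 0 -1;0 0 -6.5 2.2 -40.2 0 -1;0 0 -6.9 1.8 -46.2 0 -1;0 0 -7.1 1.5 -50.2 0 -1"}}

```text
time: 17.55
eef_pos: [0.5356, -0.0809, 0.1095]
tcp_rot: [1.0, -0.028, -0.0, 0.0]
contact_force: [-0.5, -0.4, -1.9]
opening: 0.113
finger_force: 39.4
```

Run:
```python
from h import *
pose(); p=shot('wrist','w11'); deckfit(p)
b=np.radians(TB); B=np.array([np.cos(b),np.sin(b)]);
t=shot('top')
u,v=map(int,pix(t,(.547,.10,.05))); a=cv2.resize(t['color'][v-35:v+35,u-65:u+65,::-1],None,fx=6.1,fy=6.1,interpolation=cv2.INTER_CUBIC)
cv2.imwrite('pics/t11.png',a); print(u-65,v-35)
```

```text
t 17.55 z 109.5 F [-0.5 -0.4 -1.9] op 0.113 ff 39.4
H [535.6 -80.9] th 86.84 axle bay -171.4 1.8 origin bay -96.4 1.3 rel -0.36
deck: side 87.77 239 rear 86.47 113 corner [616.9 -78.2] H [536.6 -83.1] axle bay -173.6 1.3
162 162
```

View pics/t11.png

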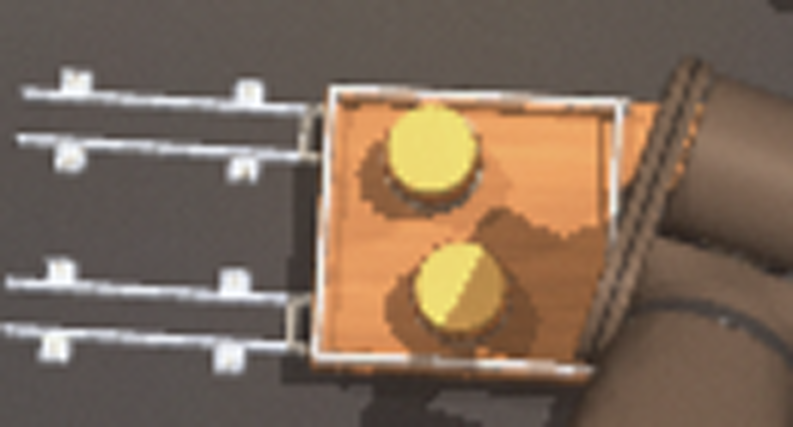

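The top crop shows the caddy's nose at the mouths, (320,230). It is aligned with both tracks at (155,125) and (145,310), with both jars standing. I'll go straight in, still gripped, and stop short of the first bump.

{"name": "send_rows", "arguments": {"rows": "0 0 -0.4 0.1 -2 0 -1;0 0 -0.4 0.1 -7 0 -1;0 0 -0.4 0.2 -14 0 -1;0 0 -0.4 0.3 -21 0 -1;0 0 -0.4 0.4 -28 0 -1;0 0 -0.4 0.4 -35 0 -1;0 0 -0.4 0.4 -40 0 -1;0 0 -0.4 0.4 -42 0 -1"}}

```text
time: 18.65
eef_pos: [0.5386, -0.039, 0.1096]
tcp_rot: [1.0, -0.024, -0.0, -0.0]
contact_force: [-0.8, -0.7, -2.2]
opening: 0.116
finger_force: 39.5
```

Run:
```python
from h import *
pose(); p=shot('wrist','w12'); deckfit(p)
```

```text
t 18.65 z 109.6 F [-0.8 -0.7 -2.2] op 0.116 ff 39.5
H [538.6 -39. ] th 87.2 axle bay -129.4 1.1 origin bay -54.4 1.1 rel -0.0
deck: side 88.58 238 rear 87.17 116 corner [619.9 -35.1] H [539.7 -41.1] axle bay -131.5 0.9
```

{"name": "send_rows", "arguments": {"rows": "0 0 0 0 0 0 -0.73;0 0 0 0.2 -4 0 -0.73;0 0 0 0.4 -9 0 -0.73;0 0 0 0.5 -14 0 -0.73;0 0 0 0.6 -19 0 -0.73;0 0 0 0.7 -24 0 -0.73;0 0 0 0.8 -29 0 -0.73;0 0 0 0.8 -34 0 -0.73", "grip_force": 20}}

```text
time: 19.7
eef_pos: [0.5409, -0.005, 0.1094]
tcp_rot: [1.0, -0.024, -0.0, 0.0]
contact_force: [-0.1, -0.6, -2.7]
opening: 0.135
finger_force: 7.2
```

Run:
```python
from h import *
pose(); p=shot('wrist','w13'); deckfit(p)
```

```text
t 19.7 z 109.4 F [-0.1 -0.6 -2.7] op 0.135 ff 7.2
H [540.9  -5. ] th 87.19 axle bay -95.4 0.4 origin bay -20.4 0.4 rel -0.01
deck: side 88.69 238 rear 87.17 116 corner [622.3  -1.1] H [542.1  -7.3] axle bay -97.6 0.2
```

{"name": "send_rows", "arguments": {"rows": "0 0 0 0 -6 0 -0.73;0 0 0 0 -13 0 -0.73;0 0 0 0 -20 0 -0.73;0 0 0 0 -27 0 -0.73;0 0 0 0 -34 0 -0.73;0 0 0 0 -41 0 -0.73;0 0 0 0 -48 0 -0.73;0 0 0 0 -54 0 -0.73"}}

```text
time: 20.75
eef_pos: [0.5438, 0.049, 0.1097]
tcp_rot: [1.0, -0.025, 0.0, -0.0]
contact_force: [-0.7, -0.5, -1.9]
opening: 0.134
finger_force: 6.5
```

{"name": "send_rows", "arguments": {"rows": "0 0 0 0 -6 0 -0.73;0 0 0 0 -13 0 -0.73;0 0 0 0 -20 0 -0.73;0 0 0 0 -27 0 -0.73;0 0 0 0 -33 0 -0.73;0 0 0 0 -37 0 -0.73;0 0 0 0 -40 0 -0.73;0 0 0 0 -40 0 -0.65"}}

```text
time: 21.75
eef_pos: [0.5461, 0.0886, 0.1101]
tcp_rot: [1.0, -0.025, 0.001, -0.0]
contact_force: [1.1, -0.2, 0.4]
opening: 0.18
finger_force: 0.0
```

Run:
```python
from h import *
pose(); p=shot('wrist','w14'); deckfit(p)
```

```text
t 21.75 z 110.1 F [ 1.1 -0.2  0.4] op 0.18 ff 0.0
H [546.1  88.6] th 87.18 axle bay -1.6 -0.2 origin bay 73.4 -0.3 rel -0.02
deck: side 87.92 239 rear 86.89 151 corner [627.3  92.1] H [547.  87.] axle bay -3.2 -0.6
```

{"name": "send_rows", "arguments": {"rows": "0 0 0 0 -4 0 -0.65;0 0 0 0 -8 0 -0.65;0 0 0 0 -12 0 -0.65;0 0 0 0 -16 0 -0.65;0 0 0 0 -19 0 -0.65;0 0 0 0 -22 0 -0.65;0 0 0 0 -25 0 -0.65;0 0 0 0 -28 0 -0.65"}}

```text
time: 22.8
eef_pos: [0.5472, 0.1165, 0.1097]
tcp_rot: [1.0, -0.025, 0.0, -0.0]
contact_force: [-0.2, -0.4, 0.1]
opening: 0.173
finger_force: 0.6
```

Run:
```python
from h import *
pose(); p=shot('wrist','w15'); deckfit(p)
```

```text
t 22.8 z 109.7 F [-0.2 -0.4  0.1] op 0.173 ff 0.6
H [547.2 116.5] th 87.16 axle bay 26.2 0.0 origin bay 101.2 -0.0 rel -0.04
deck: side 87.58 244 rear 86.58 151 corner [628.2 116.8] H [548.  112.1] axle bay 22.0 -0.6
```

{"name": "send_rows", "arguments": {"rows": "0 0 0 0 -2 0 -0.65;0 0 0 0 -4 0 -0.65;0 0 0 0 -6 0 -0.65;0 0 0 0 -8 0 -0.65;0 0 0 0 -10 0 -0.65;0 0 0 0 -11.5 0 -0.65;0 0 0 0 -12.5 0 -0.65;0 0 0 0 -13 0 -0.65"}}

```text
time: 23.85
eef_pos: [0.5477, 0.1294, 0.1096]
tcp_rot: [1.0, -0.025, -0.0, 0.0]
contact_force: [-0.3, 0.2, 0.1]
opening: 0.178
finger_force: 0.0
```

Run:
```python
from h import *
pose(); p=shot('wrist','w16'); deckfit(p)
```

```text
t 23.85 z 109.6 F [-0.3  0.2  0.1] op 0.178 ff 0.0
H [547.7 129.4] th 87.17 axle bay 39.2 0.2 origin bay 114.2 0.1 rel -0.03
deck: side 87.44 241 rear 87.06 153 corner [628.8 131.5] H [548.5 127.1] axle bay 37.0 -0.5
```

{"name": "send_rows", "arguments": {"rows": "0 0 0 0 -1 0 -0.65;0 0 0 0 -2 0 -0.65;0 0 0 0 -3 0 -0.65;0 0 0 0 -4 0 -0.65"}}

```text
time: 24.4
eef_pos: [0.5479, 0.1334, 0.1096]
tcp_rot: [1.0, -0.025, -0.0, 0.0]
contact_force: [-0.1, -0.1, -0.3]
opening: 0.174
finger_force: 0.2
```

{"name": "send_rows", "arguments": {"rows": "0 0 0 0 -0.7 0 -0.65;0 0 0 0 -1.4 0 -0.65;0 0 0 0 -2 0 -0.65"}}

```text
time: 24.78
eef_pos: [0.548, 0.1354, 0.1096]
tcp_rot: [1.0, -0.025, -0.0, 0.0]
contact_force: [-1.3, 0.6, 0.4]
opening: 0.179
finger_force: 0.2
```

{"name": "send_rows", "arguments": {"rows": "0 0 0 0 -0.7 0 -0.65;0 0 0 0 -1.4 0 -0.65;0 0 0 0 -2 0 -0.65"}}

```text
time: 25.15
eef_pos: [0.5481, 0.1374, 0.1096]
tcp_rot: [1.0, -0.025, -0.0, -0.0]
contact_force: [0.5, -1.2, 0.8]
opening: 0.173
finger_force: 0.2
```

{"name": "send_rows", "arguments": {"rows": "0 0 0 0 -0.7 0 -0.65;0 0 0 0 -1.4 0 -0.65;0 0 0 0 -2 0 -0.65"}}

```text
time: 25.52
eef_pos: [0.5482, 0.1383, 0.1097]
tcp_rot: [1.0, -0.024, -0.0, 0.001]
contact_force: [-0.3, -5.4, 1.0]
opening: 0.174
finger_force: 3.0
```

{"name": "send_rows", "arguments": {"rows": "0 0 0 0 -0.5 0 -0.65;0 0 0 0 -1 0 -0.65;0 0 0 0 -1 0 -0.65"}}

```text
time: 25.9
eef_pos: [0.5482, 0.1384, 0.1096]
tcp_rot: [1.0, -0.024, -0.0, 0.002]
contact_force: [-1.5, -8.5, 1.1]
opening: 0.174
finger_force: 3.9
```

Run:
```python
from h import *
pose(); p=shot('wrist','w17'); deckfit(p)
```

```text
t 25.9 z 109.6 F [-1.5 -8.5  1.1] op 0.174 ff 3.9
H [548.2 138.4] th 87.22 axle bay 48.2 0.1 origin bay 123.2 0.2 rel 0.02
deck: side 87.27 243 rear 86.98 153 corner [629.  139.1] H [548.7 134.9] axle bay 44.8 -0.5
```

Home is felt at 8.5 N. I'll hold it, then ease off, open, and rise.

{"name": "send_rows", "arguments": {"rows": "0 0 0 0 0 0 -0.65;0 0 0 0 0 0 -0.65;0 0 0 0 0 0 -0.65;0 0 0 0 0 0 -0.65"}}

```text
time: 26.45
eef_pos: [0.5482, 0.1384, 0.1096]
tcp_rot: [1.0, -0.024, -0.0, 0.002]
contact_force: [-1.5, -8.2, 0.9]
opening: 0.176
finger_force: 3.8
```

{"name": "send_rows", "arguments": {"rows": "0 0 0 0 1.5 0 -0.6;0 0 0 0 3 0 -0.3;0 0 0 0 4 0 0.2;0 0 0 0 4 0 0.6;0 0 0 0 4 0 0.6;0 0 0 0 4 -15 0.6;0 0 0 0 4 -40 0.6;0 0 0 0 4 -80 0.6"}}

```text
time: 27.45
eef_pos: [0.5473, 0.1363, 0.1901]
tcp_rot: [1.0, -0.025, -0.001, 0.0]
contact_force: [0.6, 0.3, 0.8]
opening: 0.797
finger_force: 0.0
```

{"name": "send_rows", "arguments": {"rows": "0 0 0 0 0 -40 0.6;0 0 0 0 0 -60 0.6;0 0 0 0 0 -60 0.6;0 0 0 0 0 -60 0.6"}}

```text
time: 27.95
eef_pos: [0.5471, 0.1363, 0.2477]
tcp_rot: [1.0, -0.025, -0.002, 0.0]
contact_force: [0.0, 0.1, -1.4]
opening: 0.805
finger_force: 0.0
```

Run:
```python
from h import *
pose(); p=shot('wrist','w18'); deckfit(p); find(p,['jar_left','jar_right','caddy'])
t=shot('top','t18'); find(t,['jar_left','jar_right'],3)
```

```text
t 27.95 z 247.7 F [ 0.   0.1 -1.4] op 0.805 ff 0.0
H [547.1 136.3] th 87.17 axle bay 46.0 1.1 origin bay 121.0 1.1 rel -0.03
deck: side 87.12 172 rear 87.16 102 corner [629.2 138.5] H [548.9 134.6] axle bay 44.4 -0.8
jar_left 0.81 [524. 270. 119.] [117. 210.]
jar_right 0.97 [594. 288. 118.] [ 85. 139.]
jar_right 0.84 [ 694. -127.   34.] [485.  20.]
caddy 0.93 [558. 223.  49.] [178. 161.]
jar_left 0.82 [514. 279. 121.] [172. 205.]
jar_right 0.78 [588. 297. 122.] [167. 182.]
jar_right 0.62 [ 426. -339.   68.] [358. 235.]
jar_right 0.59 [340. -71.  70.] [278. 260.]
```

```bash
python3 -c "
from plant import ctrl
print(ctrl.sign_off())"
```

```text
the job is handed in; nothing more can be done
None
```

The caddy is parked against the buffer, pressed home at about 8 N. All four wheels are behind the bumps and both jars are standing. It needed one extra reverse of about 100 mm and a second roll forward, because the caddy yawed in my first grip. I released it with nothing touching it and handed the job in.

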